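# Open the chest's combination padlock and hold it up open

### The arm

A 6-joint arm with a two-finger parallel gripper is mounted at the origin on the work surface. World frame = base frame: x ahead of the robot, y to its left, z up, the work surface at z = 0. Lengths are in m, angles in degrees, forces in N, time in s.
With the tool pointing down it reaches from about 0.3 to 0.75 m from the base axis. Payload 8.5 kg.
Tool frame: the origin (TCP) lies at the very end of the fingers, on their centre line; the grasp point (between the pads) lies env.pinch_z behind it (env.pinch_z is the distance from the TCP to the grasp point, in m); z points along the fingers, y is the line along which they close (so a half turn about z gives the same grasp; the last joint's range is limited). The gripper opens to 85 mm and grips with 20 to 120 N. Pads are 22 mm wide; open, the fingers measure 114 mm over their backs; the gripper's body (76 mm by 85 mm) begins 54 mm behind the grasp point. The pads swing forward as they close: fully open they stand 13 mm farther back than shut.
Start: joints at [-83.44, 21.807, 74.336, -0, 83.858, -12.336], TCP at [0.178, -0.52, 0.231] pointing down, gripper open.
Joint ranges: [-178.18, 178.18], [-50.72, 133.34], [12.68, 142.11], [-81.47, 261.47], [9.98, 163.14], [-165.26, 165.26]. Speed limits (degrees/s): [136.94, 136.94, 180, 180, 180, 180].

### API

Orientations are given as a 3x3 rotation matrix whose columns are the frame's x, y, z axes.
In Python, from rig import telemetry, get_image, env gives the robot as it stands. The module is installed in compiled form; this text tells all that it offers.
- The arm moves only by the tool apply_moves, never from a script. Its argument "series" is a list of rows, each a list of 7 numbers: the shift along the tool's x, y, z in mm, then the turn, a rotation vector about the tool's x, y, z in degrees, then the opening, from 0 (shut) to 1 (fully open). A call has 1 to 12 rows; each row shifts and turns the commanded pose from where the row before left it, along the tool's axes as they then stand; what a row does not reach is not made up. A row lasts 1/8 s, in which the tool goes at most 62.5 mm and 10.7 degrees, less where a joint would pass 70% of its speed; a pose out of reach is approached as far as the arm can. A call with a gripper value outside its range is refused whole. The fingers move at their own pace and stop on an object; "grip_force" is the grip in N (left out, the last holds). Time passes only in rows, so rows that do not move let the fingers close. It gives the time, the measured TCP pose, the force, the opening and the grip force at its end, in the units of the state.
- telemetry.observe(): the state, without advancing time (a new reading comes with each control period).
- get_image(name): name is "side" or "top" or "wrist"; returns a dict with "frame" (400x640x3 uint8, red, green, blue), "z_map" (400x640 float32, m along the optical axis (not along the pixel's ray), 0 where there is no reading), "vertical_fov" (degrees; the focal length in pixels is half the picture's height over the tangent of half this angle, whatever the lens; pixels are square), "cx", "cy" (the principal point, pixels), "eye" and "attitude" of the camera in the world; the wrist camera has in their place "mount" (4x4, takes a point from camera to tool coordinates, whose origin is the TCP and whose axes are the flange's). Camera axes: x right, y up, looking along -z (the intrinsics and any distortion apply to the point x, -y, -z); pixel columns grow to the right and rows downward; lengths in m; the calibration is good to about 2 mm. The wrist camera is an equidistant fisheye: a pixel r from the principal point sees the ray r / f radians off the axis. A picture is of the moment at which its call begins: read the wrist's pose just before it.
- env.close_job(): hands the job in; it is judged then, once.
The state is a dict: "time_s": time; "q": joint angles; "qvel": joint speeds; "joint_efforts": joint torques, N m; "position": TCP position; "tool_rot": TCP orientation; "ft_force": force on the tool from outside, world axes, zero at the start; "wrist_torque": the same for the moment, N m; "grip_width": finger opening in m; "gripper_force": force on a finger pad.
Only numpy, scipy, OpenCV 4.12 (cv2) and the standard library are available. Lean on these libraries where they do the work, as an engineer would, in place of code of your own. Each camera call takes 0.05 s, during which the arm holds its last target. There are 200 camera calls.

### The job

The stall chest is fastened by a brass combination padlock lying on its lid. Turn the black dial, feeling it click from notch to notch, until its white pointer rests in the notch at the red dot; then pull the steel shackle all the way out, take the opened padlock off the hasp staple and finish while still holding it: level, dial upwards, shackle out, above the middle of the round green show mat and at least 12 cm above the table. Do not put it down or let go, and leave the maul, the carved block and the red tin where they are.

Things in the scene. Friction and masses are not known exactly. Their poses are not given: they have to be found in the camera images.
- chest: Fixed wooden chest 260 (x) x 180 (y) x 80 mm high with brass corners, turned up to 0.3 rad; origin: centre of its underside. On the flat lid the lock lies at chest x +40, y 0, z 80 mm among steel corner lugs 8 mm high, 1.5 mm clear of the lock; they hold it against turning and pulling. Along the lock's two 56 mm sides the middle 48 mm is free of lugs.
- staple (a point): Top of the fixed hasp staple on the lid, a steel arch of 6 mm round bar, 27 mm high above the lid, 24 mm wide along the chest's y, at chest x +5, y -23 mm. Axes as the chest's. The shackle's short leg passes under it, so the lock cannot be lifted until the shackle is out; then it lifts straight up.
- lock: Loose brass padlock lying flat, dial up, 0.35 to 0.5 kg; axes as the chest's at the start. Body 56 (x) x 64 (y) x 26 mm high; origin: centre of its underside. The shackle leaves its -x face. On top, white dots round the dial mark notches, the larger red dot on the -x side the opening notch. Can be lifted by the body across the 64 mm or by the dial's bar.
- dial_grip (a point): Centre of the dial's black grip bar, on the dial's upright axis, 43 mm above the lock's underside; turns with the dial. Bar 36 mm long along this x, 12 mm wide along y, 24 mm high, on a black disc 40 mm in diameter and 5 mm high. A white pointer line runs from the axis to the bar's -x end.
- dial (a joint): Dial angle, rad, growing counter-clockwise seen from above; 0: pointer at the red dot. Stops at -1.4 and 0.75. Spring notches at -1.3, -0.65, 0 (opens) and 0.65; it settles within 0.08 of the nearest, about 0.05 N m over the humps. Starts in one of the two lowest. The shackle can be drawn only within about 0.2 rad of 0.
- shackle (a joint): How far the shackle is drawn out of the lock along the lock's -x, m: 0 shut, 0.026 fully out (end stop). About 3 N of friction; stays where it is left. Its short leg is clear of the staple beyond 0.021.
- bow (a point): Middle of the shackle's crossbar, on the bar's centre line, 78 mm from the lock's origin along its -x when shut, 13 mm above the lid; moves with the shackle, axes as the lock's. Level U of 9 mm round steel bar, 55 mm wide over its legs, 37 mm between them; 35 mm free inside the U between crossbar and staple.
- mat: Fixed round green show mat on the table, 130 mm diameter, 4 mm thick, white dot in the middle; origin at the centre of its underside. Stands beside the chest, to its left or right.
- maul: Bystander: upright turned wooden maul, 72 mm diameter, 212 mm tall; origin at the centre of its foot.
- block: Bystander: carved dark wood block 90 x 140 x 22 mm lying flat; origin at the centre of its underside.
- tin: Bystander: red round tin with a pale lid, 72 mm diameter, 50 mm tall; origin at the centre of its underside.
Not all that is in view belongs to the job. What is shaped like the lock but purple is not meant. Of the things that look like the mat, the larger one is meant.

How it is judged (in metres and radians):
On the way, in this order (a step that is already met when the one before it is completed fails the run):
1. the dial rests at the red dot (within 0.2 rad) with the shackle still shut and the lock still on the chest (value of joint dial between -0.2 and 0.2 rad and value of joint shackle below 0.005 m and distance of lock from where it was at the start of the episode below 0.01 m), for 0.2 s.
2. the shackle is drawn out (more than 21 mm) (value of joint shackle above 0.021 m), for 0.2 s.
At the end, for the whole second after the job is handed in: The robot holds the padlock still in its fingers, shackle out (more than 18 mm), underside at least 115 mm above the table, centre within 50 mm of the mat's middle seen from above, level within 0.4 rad with the dial upwards, touching neither the chest nor the mat (value of joint shackle above 0.018 m and height (world z) of lock above 0.115 m and horizontal distance between lock and mat below 0.05 m and angle between lock's own z axis and vertical below 0.4 rad and linear speed of lock below 0.03 m/s and contact force between the fingers and lock above 1 N and contact force between lock and chest below 0.2 N and contact force between lock and mat below 0.2 N); the arm keeps its last pose, push and grip.
It fails at once if the maul is disturbed (moved more than 20 mm or tipped) (distance of maul from where it was at the start of the episode above 0.02 m or angle between maul's own z axis and vertical above 0.3 rad).
It fails at once if the block is disturbed (moved more than 20 mm or tipped) (distance of block from where it was at the start of the episode above 0.02 m or angle between block's own z axis and vertical above 0.3 rad).
It fails at once if the tin is disturbed (moved more than 20 mm or tipped) (distance of tin from where it was at the start of the episode above 0.02 m or angle between tin's own z axis and vertical above 0.3 rad).
It also fails if it takes over 67 s, if anything falls off the work surface, if the arm or the gripper's body presses on something with over 40 N, if the wrist force passes 120 N, or if a joint passes its speed limit or range.

## Working session

There is one attempt and no reset: what is moved stays moved. The work goes in short steps, Python scripts to look and compute and a tool call to move; the robot and the scene stay as the last step left them, time stands still between calls to the robot, and variables do not carry over. Pictures are saved under pics/ and viewed, at most 10 in all, crops included, and the job is handed in when it is done.

Besides the shell and the picture viewer there is one more tool, called after "Request:" as name(argument=value, ...), one argument or row to a line, values as JSON. apply_moves: Moves the arm, as the interface text tells. Its arguments: {"type":"object","properties":{"series":{"type":"array"},"grip_force":{"type":"number"}},"required":["series"]}

```bash
mkdir -p pics; cat > h.py <<'E'
import numpy as np, cv2
from rig import telemetry, get_image, env
def snap(name):
    s=telemetry.observe(); d=get_image(name); d=dict(d); d['s']=s
    return d
def save(d,fn,crop=None,k=1):
    im=d['frame'][:,:,::-1]
    if crop: a,b,c,e=crop; im=im[b:e,a:c]
    im=cv2.resize(np.ascontiguousarray(im),None,fx=k,fy=k,interpolation=cv2.INTER_CUBIC); cv2.imwrite('pics/'+fn,im)
def ray(d,u,v):
    f=200/np.tan(np.radians(d['vertical_fov'])/2)
    x,y=(u-d['cx']),(v-d['cy'])
    if 'mount' in d:
        r=np.hypot(x,y); t=r/f; s=np.sin(t)/max(r,1e-9)
        return np.array([x*s,-y*s,-np.cos(t)])
    return np.array([x/f,-y/f,-1])
def pose(d):
    if 'mount' in d:
        T=np.eye(4);T[:3,:3]=np.array(d['s']['tool_rot']);T[:3,3]=d['s']['position']
        T=T@np.array(d['mount']); return T[:3,:3],T[:3,3]
    return np.array(d['attitude']).reshape(3,3),np.array(d['eye'])
def at_z(d,u,v,z):
    R,o=pose(d); r=R@ray(d,u,v); return o+r*(z-o[2])/r[2]
def at_d(d,u,v):
    R,o=pose(d); r=ray(d,u,v); z=np.median(d['z_map'][int(v)-1:int(v)+2,int(u)-1:int(u)+2]); return o+R@(r*z/-r[2])
E
python3 - <<'E'
from h import *
d=snap('top'); save(d,'top.png'); print({k:v for k,v in d.items() if k not in('frame','z_map','s')})
print(d['s'],env.pinch_z)
import pickle; pickle.dump(d,open('top.pkl','wb'))
w=snap('wrist'); print(w['mount'],w['vertical_fov'],w['cx'],w['cy'])
E
```

```text
{'vertical_fov': 48.32908094685303, 'cx': 314.94349862063285, 'cy': 204.3969113964913, 'eye': array([ 0.42814395, -0.01266293,  1.29531294]), 'attitude': array([[-0.01366549,  0.99153054, -0.12915277],
       [-0.99983112, -0.01513729, -0.01042106],
       [-0.01228783,  0.12898855,  0.99156995]])}
{'time_s': 0.0, 'q': array([-8.34419685e+01,  2.18438819e+01,  7.43855335e+01, -4.28830156e-04,
        8.38581451e+01, -1.23360467e+01]), 'qvel': array([-0.02771667,  0.08634446, -0.03434545,  0.07671426, -0.10017445,
       -0.02017268]), 'joint_efforts': array([-9.07908652e-04, -4.48461556e+01, -2.31287241e+01, -2.34106637e-04,
        4.70869476e-03,  5.02844102e-06]), 'position': array([ 0.17806   , -0.52006902,  0.23068009]), 'tool_rot': array([[ 9.46118600e-01,  3.23820261e-01, -1.81929837e-04],
       [ 3.23820155e-01, -9.46117437e-01,  1.51736850e-03],
       [ 3.19227671e-04, -1.49452311e-03, -9.99998832e-01]]), 'ft_force': array([-0.43930415, -0.34218168,  0.68457719]), 'wrist_torque': array([0.03114414, 0.00580643, 0.0102895 ]), 'gripper_force': 0.0, 'grip_width': 0.08554678105843647} 0.0187
[[-4.93938586e-05  9.56151501e-01  2.92872507e-01  7.38644820e-02]
 [ 9.99999840e-01  2.12099110e-04 -5.23794578e-04  7.74810933e-05]
 [-5.62944970e-04  2.92872434e-01 -9.56151358e-01 -1.42222462e-01]
 [ 0.00000000e+00  0.00000000e+00  0.00000000e+00  1.00000000e+00]] 65.70646984690485 316.5916373836902 200.91364303726886
```

View pics/top.png

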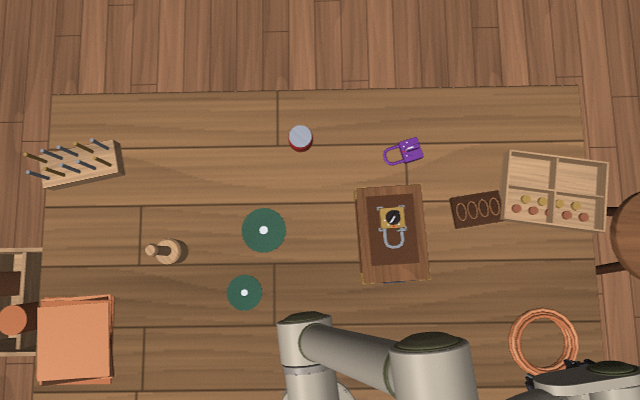

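The lock is at about (391,220) with its shackle toward the robot, the larger mat is at (264,230), the maul at (170,250), and the tin at (300,138). The carved block is at (478,209). I'll zoom in on the chest.

```bash
python3 - <<'E'
from h import *
import pickle; d=pickle.load(open('top.pkl','rb'))
save(d,'c1.png',(340,170,450,290),5)
for n,u,v,z in [('mat',263.5,230,.004),('chest a',356,188,.08),('chest b',421,184,.08),('c',429,277,.08),('e',363,283,.08),('dial',392.5,218,.13),('tin',300,132,.05),('block',478,209,.02),('maul',172,251,0.1)]: print(n,at_z(d,u,v,z).round(4), at_d(d,u,v).round(4))
E
```

```text
mat [0.5236 0.1513 0.004 ] [0.5236 0.1512 0.0046]
chest a [ 0.6303 -0.1138  0.08  ] [ 0.6314 -0.1144  0.0734]
chest b [ 0.6387 -0.2931  0.08  ] [ 0.6523 -0.3113  0.0013]
c [ 0.3853 -0.3033  0.08  ] [ 0.3852 -0.304   0.0774]
e [ 0.3717 -0.126   0.08  ] [ 0.3714 -0.1266  0.0737]
dial [ 0.5409 -0.2031  0.13  ] [ 0.5405 -0.2026  0.1335]
tin [0.8012 0.0406 0.05  ] [0.801  0.0406 0.0506]
block [ 0.5738 -0.4668  0.02  ] [ 0.5736 -0.4662  0.0216]
maul [0.4638 0.3845 0.1   ] [0.4639 0.3858 0.0961]
```

View pics/c1.png

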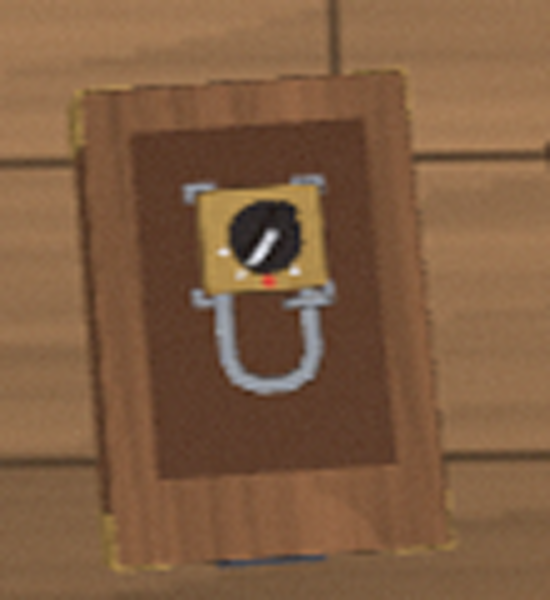

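Request:
apply_moves(
  series=[
    [37.4,-14.9,-2,0,0,0,1],
    [37.4,-14.9,-2,0,0,0,1],
    [37.4,-14.9,-2,0,0,0,1],
    [37.4,-14.9,-2,0,0,0,1],
    [37.4,-14.9,-2,0,0,0,0.6],
    [37.4,-14.9,-2,0,0,0,0.4],
    [37.4,-14.9,-2,0,0,0,0.4],
    [37.4,-14.9,-2,0,0,0,0.4],
    [37.4,-14.9,-2,0,0,0,0.4],
    [37.4,-14.9,-2,0,0,0,0.4],
    [37.4,-14.9,0,0,0,0,0.4],
    [37.4,-14.9,0,0,0,0,0.4],
  ],
)

```text
time_s: 1.6
position: [0.5456, -0.2048, 0.251]
tool_rot: [[0.946, 0.324, -0.001], [0.324, -0.946, 0.0], [-0.001, -0.001, -1.0]]
ft_force: [0.7, -1.4, -0.0]
grip_width: 0.0342
gripper_force: 0.0
```

Request:
apply_moves(
  series=[
    [0,0,0,0,0,10,0.4],
    [0,0,0,0,0,10,0.4],
    [0,0,0,0,0,10,0.4],
    [0,0,0,0,0,10,0.4],
    [0,0,0,0,0,10,0.4],
    [0,0,0,0,0,3.5,0.4],
    [0,0,0,0,0,0,0.4],
    [0,0,0,0,0,0,0.4],
  ],
)

```text
time_s: 2.6
position: [0.5448, -0.2058, 0.2511]
tool_rot: [[0.824, -0.567, -0.0], [-0.567, -0.824, 0.0], [-0.0, -0.0, -1.0]]
ft_force: [0.9, 0.2, 0.0]
grip_width: 0.0341
gripper_force: 0.0
```

```bash
python3 - <<'E'
from h import *
d=snap('wrist'); save(d,'w1.png'); import pickle; pickle.dump(d,open('w1.pkl','wb'))
s=d['s'];print(s['time_s'],s['position'],s['tool_rot'],s['q'])
E
```

```text
2.6 [ 0.54477753 -0.20581557  0.25113111] [[ 8.23806029e-01 -5.66871694e-01 -3.31203845e-04]
 [-5.66871634e-01 -8.23806095e-01  2.61470981e-04]
 [-4.21068244e-04 -2.76513056e-05 -9.99999911e-01]] [-3.23377836e+01  2.44133698e+01  6.68230112e+01  2.50754541e-03
  8.87876660e+01  9.21945288e+01]
```

View pics/w1.png

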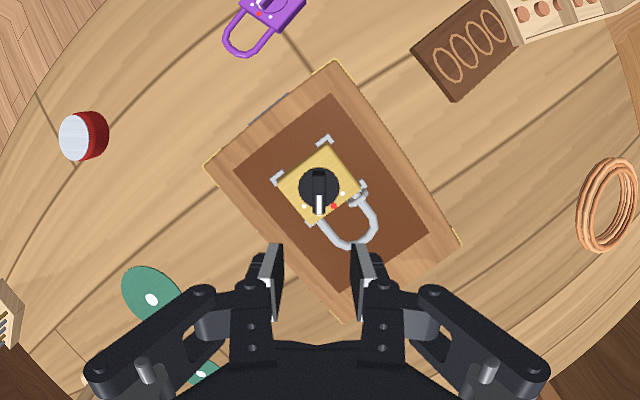

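The wrist view shows the dial at about (319,190). Its bar is nearly vertical in the picture, so it lines up with tool x, and the red dot is at (334,206).

```bash
python3 - <<'E'
from h import *
import pickle; d=pickle.load(open('w1.pkl','rb'))
save(d,'c2.png',(260,120,400,260),4.2)
E
```

```text
(no output)
```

View pics/c2.png

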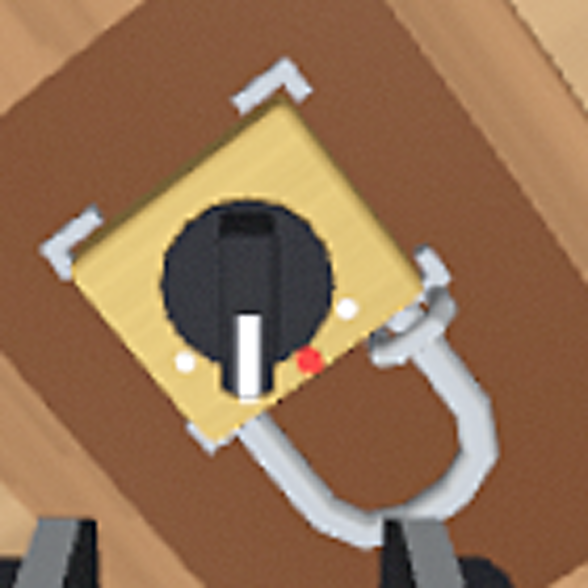

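```bash
python3 - <<'E'
from h import *
import pickle; d=pickle.load(open('w1.pkl','rb'))
P=lambda x,y,z: at_z(d,260+x/4.2,120+y/4.2,z)
ax,tip=P(248,316,.135),P(248,397,.135)
print('axis',ax,'tip',tip,np.degrees(np.arctan2(*(ax-tip)[1::-1])))
c=[P(283,97,.106),P(425,288,.106),P(218,443,.106),P(72,268,.106)]
print(np.mean(c,0)); 
for i in range(4): v=c[(i+1)%4]-c[i]; print(np.hypot(*v[:2]),np.degrees(np.arctan2(v[1],v[0])))
print('reddot',P(310,361,.106),'bow?',P(385,530,.093), at_d(d,319,182))
R=d['s']['tool_rot']; print((R.T@(ax-d['s']['position'])))
disc=P(246,283,.111); print('disc',disc)
E
```

```text
axis [ 0.54341021 -0.20843688  0.135     ] tip [ 0.52876796 -0.19841173  0.135     ] -34.398383578268344
[ 0.54395466 -0.20942805  0.106     ]
0.054772655389609584 -177.41729424648906
0.061059586197628093 94.03255320057623
0.054157077490994965 3.2833835307601142
0.06174027113002515 -85.40815020195991
reddot [ 0.51928671 -0.20965894  0.106     ] bow? [ 0.4664839  -0.19867342  0.093     ] [ 0.5530675  -0.21500824  0.13446202]
[0.00040844 0.00293776 0.11613087]
disc [ 0.54423641 -0.20868587  0.111     ]
```

Request:
apply_moves(
  series=[
    [0,3,25,0,0,0,0.4],
    [0,0,30,0,0,0,0.4],
    [0,0,30,0,0,0,0.4],
    [0,0,30,0,0,0,0.4],
    [0,0,20.5,0,0,0,0.4],
    [0,0,0,0,0,0,0.4],
    [0,0,0,0,0,0,0],
    [0,0,0,0,0,0,0],
    [0,0,0,0,0,0,0],
    [0,0,0,0,0,0,0],
  ],
  grip_force=30,
)

```text
time_s: 3.9
position: [0.5437, -0.2085, 0.117]
tool_rot: [[0.823, -0.568, 0.002], [-0.568, -0.823, -0.001], [0.003, -0.0, -1.0]]
ft_force: [1.6, 0.7, 6.0]
grip_width: 0.0112
gripper_force: 34.6
```

Request:
apply_moves(
  series=[
    [0,0,-1.5,0,0,0,0],
    [0,0,0,0,0,-9.5,0],
    [0,0,0,0,0,-9.5,0],
    [0,0,0,0,0,-9.5,0],
    [0,0,0,0,0,-9.5,0],
    [0,0,0,0,0,0,0],
    [0,0,0,0,0,0,0],
    [0,0,0,0,0,0,0],
  ],
)

```text
time_s: 4.9
position: [0.5429, -0.2082, 0.1171]
tool_rot: [[0.998, 0.057, -0.001], [0.057, -0.998, 0.0], [-0.001, -0.0, -1.0]]
ft_force: [1.0, -1.4, -3.6]
grip_width: 0.0111
gripper_force: 33.5
```

Request:
apply_moves(
  series=[
    [0,0,0,0,0,0,0.4],
    [0,0,0,0,0,0,0.4],
    [0,0,-30,0,0,0,0.4],
    [0,0,-45,0,0,0,0.4],
    [-39,0,0,0,0,-10,0.4],
  ],
)

```text
time_s: 5.52
position: [0.5061, -0.2115, 0.1955]
tool_rot: [[0.972, 0.236, 0.007], [0.236, -0.972, -0.005], [0.005, 0.006, -1.0]]
ft_force: [-1.0, -0.6, -0.7]
grip_width: 0.0342
gripper_force: 0.0
```

Request:
apply_moves(
  series=[
    [-38.4,-6.8,0,0,0,-10,0.3],
    [0,0,0,0,0,-10,0.3],
    [0,0,0,0,0,-10,0.3],
    [0,0,0,0,0,-10,0.3],
    [0,0,0,0,0,-10,0.3],
    [0,0,0,0,0,-10,0.3],
    [0,0,0,0,0,-10,0.3],
    [0,0,0,0,0,-10,0.3],
    [0,0,0,0,0,0,0.3],
    [0,0,0,0,0,0,0.3],
  ],
)

```text
time_s: 6.78
position: [0.4653, -0.2129, 0.1924]
tool_rot: [[-0.056, 0.998, 0.0], [0.998, 0.056, -0.0], [-0.0, 0.0, -1.0]]
ft_force: [0.6, 0.5, -0.8]
grip_width: 0.0259
gripper_force: 0.0
```

```bash
python3 - <<'E'
from h import *
d=snap('wrist'); save(d,'w2.png',(200,60,460,260),3); import pickle; pickle.dump(d,open('w2.pkl','wb'))
s=d['s'];print(s['time_s'],s['position'],s['tool_rot'],s['q'])
E
```

```text
6.775 [ 0.46526031 -0.21289167  0.19241996] [[-5.57495386e-02  9.98444776e-01  1.35210718e-04]
 [ 9.98444781e-01  5.57495495e-02 -7.87954912e-05]
 [-8.62108832e-05  1.30607624e-04 -9.99999988e-01]] [-3.78645891e+01  1.98901553e+01  8.41886177e+01  1.22786834e-03
  7.59123400e+01 -4.10607584e+01]
```

View pics/w2.png

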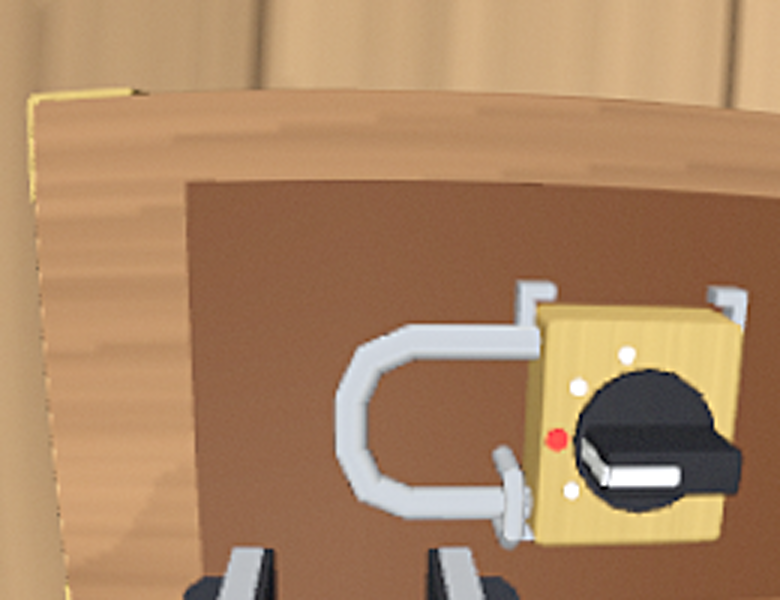

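The white pointer is now in line with the red dot. The middle of the crossbar is at crop pixel (352,425).

```bash
python3 - <<'E'
from h import *
import pickle; d=pickle.load(open('w2.pkl','rb')); s=d['s']
P=lambda x,y,z: at_z(d,200+x/3,60+y/3,z)
for n,a in [('bow',(352,425,.0945)),('ptr tip',(608,476,.135)),('ptr ax',(680,475,.135))]:
    p=P(*a); print(n,p,s['tool_rot'].T@(p-s['position']))
E
```

```text
bow [ 0.4651095 -0.2128408  0.0945   ] [ 6.76372302e-05 -1.60528571e-04  9.79199375e-02]
ptr tip [ 0.52515679 -0.20953037  0.135     ] [2.18154841e-05 5.99832122e-02 5.74277962e-02]
ptr ax [ 0.54341387 -0.20849102  0.135     ] [4.17238575e-05 7.82698447e-02 5.74301829e-02]
```

Request:
apply_moves(
  series=[
    [0,0,25,0,0,0,0.3],
    [0,0,30,0,0,0,0.3],
    [0,0,30,0,0,0,0.3],
    [0,0,22,0,0,0,0.3],
    [0,0,0,0,0,0,0.3],
    [0,0,0,0,0,0,0],
    [0,0,0,0,0,0,0],
    [0,0,0,0,0,0,0],
  ],
  grip_force=40,
)

```text
time_s: 7.82
position: [0.4656, -0.213, 0.0861]
tool_rot: [[-0.059, 0.998, 0.001], [0.998, 0.059, -0.001], [-0.001, 0.001, -1.0]]
ft_force: [-0.1, 0.5, 1.5]
grip_width: 0.0082
gripper_force: 36.0
```

Gripped. I'll pull along tool -y.

Request:
apply_moves(
  series=[
    [0,-4,0,0,0,0,0],
    [0,-5,0,0,0,0,0],
    [0,-5,0,0,0,0,0],
    [0,-5,0,0,0,0,0],
    [0,-5,0,0,0,0,0],
    [0,-2.5,0,0,0,0,0],
    [0,0,0,0,0,0,0],
    [0,0,0,0,0,0,0],
  ],
)

```text
time_s: 8.82
position: [0.4394, -0.2148, 0.0856]
tool_rot: [[-0.059, 0.998, 0.002], [0.998, 0.059, -0.001], [-0.001, 0.002, -1.0]]
ft_force: [6.7, 0.1, 0.9]
grip_width: 0.0085
gripper_force: 38.7
```

Request:
apply_moves(
  series=[
    [0,0,0,0,0,0,0.3],
    [0,0,0,0,0,0,0.3],
    [0,0,-25,0,0,0,0.3],
    [0,0,-45,0,0,0,0.3],
    [0,0,-40,0,0,0,1],
    [0,52,0,0,0,0,1],
    [0,52,0,0,0,0,1],
    [0,0,0,0,0,10,1],
    [0,0,0,0,0,10,1],
    [0,0,0,0,0,10,1],
    [0,0,0,0,0,10,1],
    [0,0,0,0,0,10,1],
  ],
)

```text
time_s: 10.32
position: [0.5421, -0.2083, 0.1949]
tool_rot: [[0.731, 0.683, -0.002], [0.683, -0.731, 0.001], [-0.001, -0.001, -1.0]]
ft_force: [0.1, -0.4, 1.4]
grip_width: 0.0854
gripper_force: 0.0
```

Request:
apply_moves(
  series=[
    [0,0,0,0,0,10,1],
    [0,0,0,0,0,10,1],
    [0,0,0,0,0,10,1],
    [0,0,0,0,0,10,1],
    [0,0,0,0,0,0,1],
    [0,0,0,0,0,0,1],
  ],
)

```text
time_s: 11.08
position: [0.5424, -0.2083, 0.1951]
tool_rot: [[0.998, 0.062, -0.001], [0.062, -0.998, 0.0], [-0.001, -0.0, -1.0]]
ft_force: [-0.7, -0.2, 0.6]
grip_width: 0.0855
gripper_force: 0.0
```

```bash
python3 - <<'E'
from h import *
d=snap('wrist'); save(d,'w3.png',(220,90,420,260),4); import pickle; pickle.dump(d,open('w3.pkl','wb'))
s=d['s'];print(s['time_s'],s['position'],s['tool_rot'],s['q'])
E
```

```text
11.075 [ 0.54239563 -0.20827546  0.19514958] [[ 9.98044913e-01  6.24974774e-02 -6.45784608e-04]
 [ 6.24976210e-02 -9.98045092e-01  2.04637560e-04]
 [-6.31732827e-04 -2.44597477e-04 -9.99999771e-01]] [-3.26694531e+01  2.64885409e+01  7.27820591e+01 -1.02353178e-02
  8.07668763e+01  5.37490110e+01]
```

View pics/w3.png

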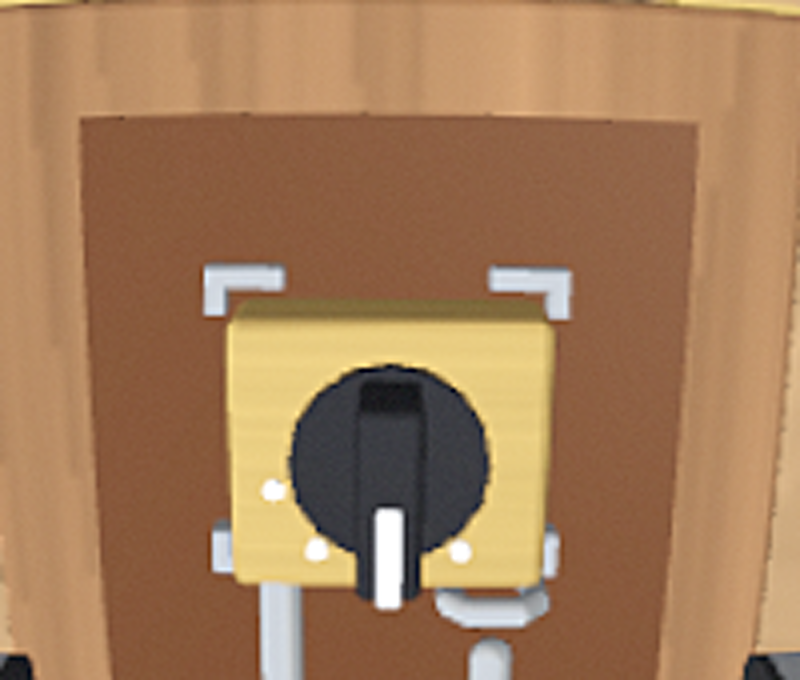

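The shackle is out, with its short leg clear of the staple. I'll descend and grip the body.

Request:
apply_moves(
  series=[
    [1,0,30,0,0,0,1],
    [0,0,35,0,0,0,1],
    [0,0,30,0,0,0,1],
    [0,0,20,0,0,0,1],
    [0,0,0,0,0,0,1],
    [0,0,0,0,0,0,0.5],
    [0,0,0,0,0,0,0.5],
    [0,0,0,0,0,0,0.5],
    [0,0,0,0,0,0,0.5],
  ],
  grip_force=60,
)

```text
time_s: 12.25
position: [0.5442, -0.2085, 0.0818]
tool_rot: [[0.998, 0.06, 0.002], [0.06, -0.998, -0.001], [0.002, 0.001, -1.0]]
ft_force: [-0.1, 0.0, 6.3]
grip_width: 0.0629
gripper_force: 67.9
```

Gripped. Lifting about 110 mm.

Request:
apply_moves(
  series=[
    [0,0,-5,0,0,0,0.5],
    [0,0,-10,0,0,0,0.5],
    [0,0,-20,0,0,0,0.5],
    [0,0,-25,0,0,0,0.5],
    [0,0,-25,0,0,0,0.5],
    [0,0,-25,0,0,0,0.5],
    [0,0,0,0,0,0,0.5],
    [0,0,0,0,0,0,0.5],
  ],
)

```text
time_s: 13.25
position: [0.543, -0.208, 0.1892]
tool_rot: [[0.998, 0.059, -0.002], [0.059, -0.998, 0.001], [-0.002, -0.001, -1.0]]
ft_force: [0.1, 0.3, -3.7]
grip_width: 0.0627
gripper_force: 67.8
```

Request:
apply_moves(
  series=[
    [0,-10,0,0,0,0,0.5],
    [0,-25,0,0,0,0,0.5],
    [0,-40,0,0,0,0,0.5],
    [0,-40,0,0,0,0,0.5],
    [0,-40,0,0,0,0,0.5],
    [0,-40,0,0,0,0,0.5],
    [0,-40,0,0,0,0,0.5],
    [0,-40,0,0,0,0,0.5],
    [0,-40,0,0,0,0,0.5],
    [2,-30,0,0,0,0,0.5],
    [0,-15,0,0,0,0,0.5],
    [0,0,0,0,0,0,0.5],
  ],
)

```text
time_s: 14.75
position: [0.5236, 0.1521, 0.1902]
tool_rot: [[0.998, 0.061, -0.0], [0.061, -0.998, -0.0], [-0.0, 0.0, -1.0]]
ft_force: [1.0, -0.4, -4.7]
grip_width: 0.0629
gripper_force: 67.7
```

Request:
apply_moves(
  series=[
    [0,0,0,0,0,0,0.5],
    [0,0,0,0,0,0,0.5],
    [0,0,0,0,0,0,0.5],
    [0,0,0,0,0,0,0.5],
  ],
)

```text
time_s: 15.25
position: [0.5244, 0.1509, 0.1903]
tool_rot: [[0.998, 0.059, 0.0], [0.059, -0.998, -0.0], [-0.0, 0.0, -1.0]]
ft_force: [-0.6, 0.3, -4.4]
grip_width: 0.0624
gripper_force: 67.7
```

```bash
python3 - <<'E'
from h import *
d=snap('side'); save(d,'s1.png'); s=d['s'];print(s['position'],s['gripper_force'],s['ft_force'])
E
```

```text
[0.52437162 0.15090407 0.19031902] 67.69578695297241 [-0.64686167  0.2714064  -4.38313139]
```

View pics/s1.png

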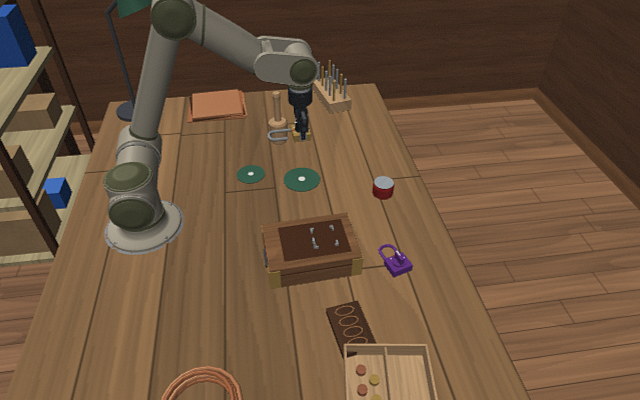

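The lock is held level at (300,133) with its shackle out, above the larger mat at (302,180). The bystanders haven't moved.

```bash
python3 -c "
from rig import env; print(env.close_job())"
```

```text
the job is handed in; nothing more can be done
None
```

I handed the job in with the opened padlock held level about 19 cm above the table, over the middle of the larger green mat, shackle fully out and dial up; the maul, block and tin looked untouched in the last picture, and no verdict came back.

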